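# Change over the chocolate cooling bays

## Task

Three mould carriers stand in cooling bays. First push the carrier with the freshly filled mould of three long bars fully home by its lip; then hook a fingertip behind the lip of the carrier with the round chocolates and draw it out until it meets its stop. Do not grip anything, keep your fingers off the moulds, and leave the small-square carrier and everything else where it is.

Things in the scene. Friction and masses are not known exactly. Their poses are not given: they have to be found in the camera images.
- rounds (a joint): How far the carrier of the round-chocolate mould is drawn out of its bay, in m: 0 home, 0.12 out at its stop. Slides stiffly (about 2.5 N), stays where left. The mould, fixed in it, is a clear slab 160 x 110 x 24 mm with 3 by 4 round chocolates of 29 mm; its top is 46 mm above the table and it starts 58 mm behind the lip. The three bays are alike (300 x 150 mm, side walls 44 mm, rear blower 90 mm high), in any order.
- rounds_lip (a point): Middle of the top edge of the rear face of the round-chocolate carrier's lip, 62 mm above the table. x points straight back into the bay (the carrier draws out along -x), y along the lip, z up. The lip is an upright plate 90 mm wide, from x = 0 to -12 mm (front half 6 mm lower), 40 mm high above the carrier's floor (22 mm above the table). Behind it a gap 58 mm long (x) and 116 mm wide is free, up to the mould.
- bars (a joint): How far the carrier of the bar mould is drawn out of its bay, in m: 0 home, 0.12 out at its stop. Slides stiffly (about 2.5 N), stays where left. The mould, fixed in it, is a clear slab 160 x 110 x 24 mm with three long bars, 136 x 26 mm each; its top is 46 mm above the table and it starts 58 mm behind the lip. The three bays are alike (300 x 150 mm, side walls 44 mm, rear blower 90 mm high), in any order.
- bars_lip (a point): Middle of the top edge of the rear face of the bar carrier's lip, 62 mm above the table. x points straight back into the bay (the carrier draws out along -x), y along the lip, z up. The lip is an upright plate 90 mm wide, from x = 0 to -12 mm (front half 6 mm lower), 40 mm high above the carrier's floor (22 mm above the table). Behind it a gap 58 mm long (x) and 116 mm wide is free, up to the mould.
- squares (a joint): How far the carrier of the small-square mould is drawn out of its bay, in m: 0 home, 0.12 out at its stop. Slides stiffly (about 2.5 N), stays where left. The mould, fixed in it, is a clear slab 160 x 110 x 24 mm with 5 by 7 small squares of 13 mm; its top is 46 mm above the table and it starts 58 mm behind the lip. The three bays are alike (300 x 150 mm, side walls 44 mm, rear blower 90 mm high), in any order.
- squares_lip (a point): Middle of the top edge of the rear face of the small-square carrier's lip, 62 mm above the table. x points straight back into the bay (the carrier draws out along -x), y along the lip, z up. The lip is an upright plate 90 mm wide, from x = 0 to -12 mm (front half 6 mm lower), 40 mm high above the carrier's floor (22 mm above the table). Behind it a gap 58 mm long (x) and 116 mm wide is free, up to the mould.
- nozzle: Bystander: steel piping nozzle, cone 32 mm across and 50 mm high; leave it alone. Origin on its underside, at its middle.
- cup: Bystander: white cup, 68 mm across, 60 mm high; leave it alone. Origin on its underside, at its middle.
- spatula: Bystander: spatula, 280 mm long, lying; leave it alone. Origin on its underside, at its middle.
- jar: Bystander: amber glass jar, 70 mm across, 90 mm high; leave it alone. Origin on its underside, at its middle.
- bowl: Bystander: steel bowl, 130 mm across, 55 mm high; leave it alone. Origin on its underside, at its middle.
- cutter: Bystander: steel ring cutter, 60 mm across, 35 mm high; leave it alone. Origin on its underside, at its middle.
- timer: Bystander: small white timer, 40 x 60 x 22 mm; leave it alone. Origin on its underside, at its middle.

How it is judged:
On the way, in this order (a step that is already met when the one before it is completed fails the run):
1. the bar carrier is pushed fully home (value of joint bars below 0.006 m), for 0.1 s.
2. a fingertip presses on the rear face of the round-chocolate carrier's lip (contact force between the fingers and rounds_c1 above 0.7 N), for 0.1 s.
3. the round-chocolate carrier is drawn out to its stop (value of joint rounds above 0.112 m), for 0.2 s.
At the end, for the whole second after the job is handed in: The bar carrier is home (within 6 mm), the round-chocolate carrier is out at its stop (within 8 mm of it), both at rest, and the small-square carrier is within 8 mm of where it stood (value of joint bars below 0.006 m and value of joint rounds above 0.112 m and distance of squares_lip from where it was at the start of the episode below 0.008 m and velocity of joint rounds between -0.01 and 0.01 m/s and velocity of joint bars between -0.01 and 0.01 m/s); the robot touches nothing.
It fails at once if a carrier's lip is pinched from both sides ((contact force between the fingers and rounds_c1 above 1.5 N and contact force between the fingers and rounds_c2 above 1.5 N) or (contact force between the fingers and bars_c1 above 1.5 N and contact force between the fingers and bars_c2 above 1.5 N)).
It fails at once if the fingers touch a mould (contact force between the fingers and rounds_c3 above 1 N or contact force between the fingers and bars_c3 above 1 N or contact force between the fingers and squares_c3 above 1 N).
It fails at once if the small-square carrier is moved by more than 8 mm (distance of squares_lip from where it was at the start of the episode above 0.008 m).
It fails at once if a bystander is lifted, knocked over or moved by more than 30 mm (distance of any of nozzle, cup, spatula, jar, bowl, cutter, timer from where it was at the start of the episode above 0.03 m or angle between any of nozzle, cup, jar, bowl, cutter, timer's own z axis and vertical above 0.5 rad).
It also fails if it takes over 48 s, if anything falls off the work surface, if the arm or the gripper's body presses on something with over 40 N, if the wrist force passes 120 N, or if a joint passes its speed limit or range.

## Robot

A 6-joint arm with a two-finger parallel gripper is mounted at the origin on the work surface. World frame = base frame: x ahead of the robot, y to its left, z up, the work surface at z = 0. Lengths are in m, angles in rad, forces in N, time in s.
With the tool pointing down it reaches from about 0.35 to 0.975 m from the base axis. Payload 4.9 kg.
Tool frame: the origin (TCP) lies on the centre line of the jaws, within the pads' length; the fingertips stand 11 mm ahead of it and the grasp point (between the pads) lies 8 mm behind it (manip.finger_overhang is the distance from the TCP to the fingertips, in m); y points along the fingers, z is the direction in which the jaws open and shut, and the axes are right-handed (so a half turn about y gives the same grasp; the last joint's range is limited). The gripper opens to 85 mm and grips with 20 to 120 N. Pads are 22 mm wide; open, the fingers measure 114 mm over their backs; the gripper's body (76 mm by 85 mm) begins 54 mm behind the grasp point. The pads swing forward as they close: fully open they stand 13 mm farther back than shut.
Start: joints at [1.11, 0.053, 1.613, -0, 1.476, -0.119], TCP at [0.209, 0.589, 0.242] pointing down, gripper open.
Joint ranges: [-3.01, 3.01], [-1.01, 2.22], [0.06, 2.58], [-1.02, 4.17], [0.09, 2.62], [-3.14, 3.14]. Speed limits (rad/s): [2.57, 2.57, 3.14, 3.14, 3.14, 3.14].

## Interface

Orientations are given as a unit quaternion [w, x, y, z].
In Python, from plant import readout, cams, workorder, manip gives the robot as it stands.
- The arm moves only by the tool play_rows, never from a script. Its arguments are lists of equal length, an entry for each row: "slide": the shift along the tool's x, y, z in cm, a list of three; "yaw": the turn about the tool's y in degrees; "grip": the closure, from -1 (fully open) to 1 (shut), so that 0 is half open. In form: {"slide": [[x, y, z], ...], "yaw": [yaw, ...], "grip": [grip, ...]}. A call has 1 to 12 rows; each row shifts and turns the commanded pose from where the row before left it, along the tool's axes as they then stand; what a row does not reach is not made up. A row lasts 1/10 s, in which the tool goes at most 50 mm and 8.59 degrees, less where a joint would pass 70% of its speed; a pose out of reach is approached as far as the arm can. A call with a gripper value outside its range is refused whole. The fingers move at their own pace and stop on an object; the grip force is fixed at half the most. Time passes only in rows, so rows that do not move let the fingers close. It gives the time, the measured TCP pose, the force and the opening at its end, in the units of the state.
- readout.state(): the state, without advancing time (a new reading comes with each control period).
- cams.grab_frame(name): name is "scene" or "top" or "wrist"; returns a dict with "image" (420x560x3 uint8, red, green, blue), "mtx" (3x3 intrinsics, pixels), "R" (3x3) and "t" (3): a world point X has camera coordinates R X + t; the wrist camera has in their place "mount" (4x4, takes a point from camera to tool coordinates, whose origin is the TCP and whose axes are the tool frame's). Camera axes: x right, y down, z forward; pixel columns grow to the right and rows downward; lengths in m; the calibration is good to about 2 mm. A picture is of the moment at which its call begins: read the wrist's pose just before it. There is no depth.
- workorder.job_done(): hands the job in, once; it reports no verdict.
The state is a dict: "time": time; "joint_pos": joint angles; "joint_vel": joint speeds; "joint_efforts": joint torques, N m; "tool_pos": TCP position; "tool_rot": TCP orientation; "contact_force": force on the tool from outside, world axes, zero at the start; "ft_torque": the same for the moment, N m; "gripper_width": opening from 0.0 (shut) to 1.0 (fully open).
Only numpy, scipy, OpenCV 4.12 (cv2) and the standard library are available. Lean on these libraries where they do the work, as an engineer would, in place of code of your own. Each camera call takes 0.05 s, during which the arm holds its last target.

## Working session

There is one attempt and no reset: what is moved stays moved. The work goes in short steps, Python scripts to look and compute and a tool call to move; the robot and the scene stay as the last step left them, time stands still between calls to the robot, and variables do not carry over. Pictures are saved under pics/ and viewed, and the job is handed in when it is done.

Besides the shell and the picture viewer there is one more tool, called after "Emit:" by a JSON object that holds its "api" and its "payload". play_rows: Moves the arm, as the interface text tells. Its arguments: {"type":"object","properties":{"slide":{"type":"array","items":{"type":"array","items":{"type":"number"}}},"yaw":{"type":"array","items":{"type":"number"}},"grip":{"type":"array","items":{"type":"number"}}},"required":["slide","yaw","grip"]}

```bash
mkdir -p pics
python3 - <<'E'
from plant import readout, cams, workorder, manip
import cv2
s=readout.state(); print(s)
for n in ("scene","top","wrist"):
    f=cams.grab_frame(n); cv2.imwrite(f"pics/{n}0.png",f["image"][:,:,::-1])
    print(n,{k:f[k] for k in f if k!="image"})
E
```

```text
{'time': 0.0, 'joint_pos': array([ 1.10999209e+00,  5.33896289e-02,  1.61428763e+00,  1.58139995e-05,
        1.47601006e+00, -1.19000502e-01]), 'joint_vel': array([ 3.89064496e-05, -1.36930368e-03, -3.78761452e-04, -2.66994792e-03,
        3.77931293e-04,  8.21674806e-04]), 'joint_efforts': array([-1.71230590e-04, -3.93691134e+01, -3.70174062e+01, -2.07357944e-04,
        7.12971363e-03, -7.77281429e-06]), 'tool_pos': array([0.20921909, 0.58830499, 0.24104649]), 'tool_rot': array([-0.69609694,  0.69751311, -0.12047596,  0.12004189]), 'contact_force': array([0.34505306, 0.92732615, 0.29173062]), 'ft_torque': array([ 0.01112701, -0.05391798, -0.03834894]), 'gripper_width': 1.002282587713255}
scene {'mtx': array([[389.29700025,   0.        , 277.28754589],
       [  0.        , 389.29700025, 215.13428607],
       [  0.        ,   0.        ,   1.        ]]), 'R': array([[-0.85181596,  0.52375771, -0.00935068],
       [ 0.45570273,  0.73209482, -0.5063321 ],
       [-0.25834976, -0.43556289, -0.86228787]]), 't': array([ 0.40130702, -0.20796116,  1.35792233])}
top {'mtx': array([[427.310
[... 163 characters left out ...]
7, -0.99912913,  0.00509468],
       [-0.97461696, -0.04151855, -0.21999544],
       [ 0.22001537,  0.00414526, -0.9754876 ]]), 't': array([-0.01688493,  0.49581184,  1.05996522])}
wrist {'mtx': array([[305.22435023,   0.        , 275.90293786],
       [  0.        , 305.22435023, 209.16931901],
       [  0.        ,   0.        ,   1.        ]]), 'mount': array([[ 3.21357244e-04,  9.63096639e-01,  2.69155643e-01,
        -6.81266554e-02],
       [-1.45025889e-03, -2.69154925e-01,  9.63095802e-01,
        -1.32060707e-01],
       [ 9.99998897e-01, -6.99843177e-04,  1.31024458e-03,
         2.28241320e-04],
       [ 0.00000000e+00,  0.00000000e+00,  0.00000000e+00,
         1.00000000e+00]])}
```

View pics/top0.png

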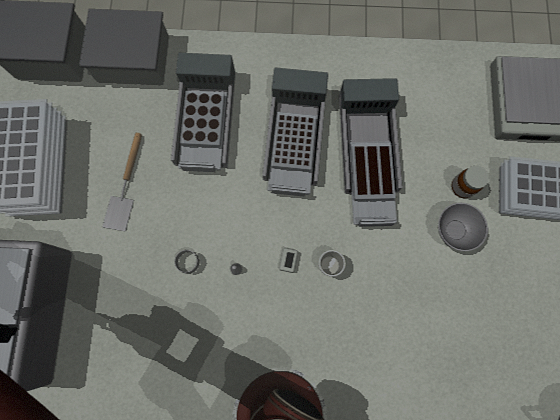

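View pics/scene0.png

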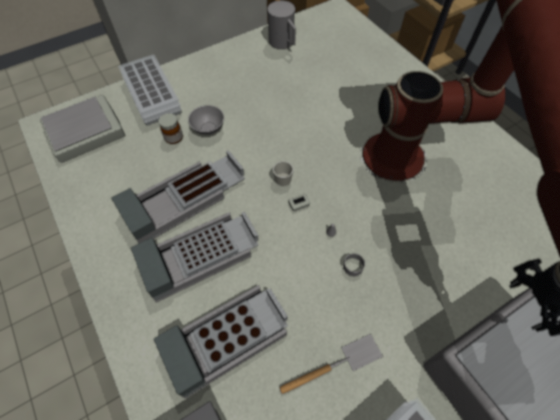

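View pics/wrist0.png

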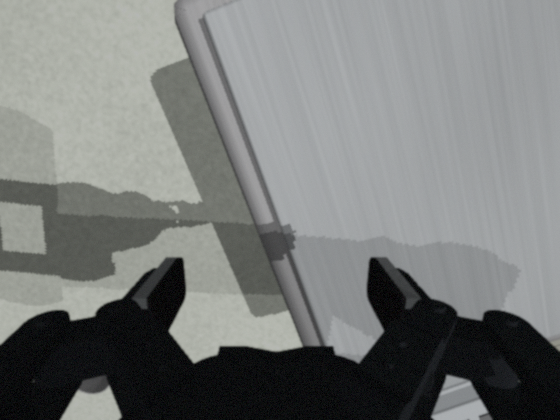

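The top view shows the rounds at left (~205,115), the squares in the middle (~295,140) and the bars at right (~375,170), with the bars drawn out. I'll enlarge the lips.

Run:
```python
import cv2,numpy as np
im=cv2.imread("pics/top0.png")
a=cv2.resize(im[40:180,165:245],None,fx=4,fy=4,interpolation=cv2.INTER_CUBIC)
b=cv2.resize(im[70:230,330:410],None,fx=3.5,fy=3.5,interpolation=cv2.INTER_CUBIC)
o=np.zeros((560,620,3),np.uint8);o[:560,:320]=a;o[:560,330:610]=b;cv2.imwrite("pics/crop.png",o)
```

```text
(no output)
```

View pics/crop.png

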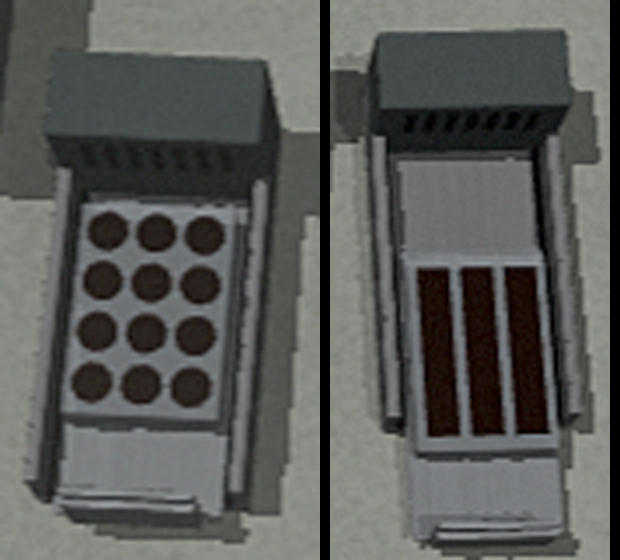

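```bash
cat > h.py <<'E'
from plant import readout, cams
import numpy as np
def bp(f,uv,z):
    R,t,K=f["R"],f["t"],f["mtx"]
    d=R.T@np.linalg.inv(K)@np.r_[uv,1.0]; c=-R.T@t
    return c+d*(z-c[2])/d[2]
def pj(f,X):
    p=f["mtx"]@(f["R"]@X+f["t"]); return p[:2]/p[2]
E
python3 - <<'E'
from h import *
import cv2
f=cams.grab_frame("top"); im=f["image"][:,:,::-1].copy()
big=cv2.resize(im[40:250,150:430],None,fx=2.8,fy=2.8,interpolation=cv2.INTER_CUBIC)
def run(n,o,s,ox,pts):
    P=[bp(f,np.array([(p[0]-ox+.5)/s+o[0]-.5,(p[1]+.5)/s+o[1]-.5]),.046) for p in pts]
    P=np.array(P); fr=(P[0]+P[1])/2; bk=(P[2]+P[3])/2
    a=(bk-fr); print(n,"len",np.linalg.norm(a),"w",np.linalg.norm(P[0]-P[1]),np.linalg.norm(P[2]-P[3]))
    a/=np.linalg.norm(a); c=P.mean(0); lip=c-.138*a; lip[2]=.062
    print(" axis deg",np.degrees(np.arctan2(a[1],a[0])),"centre",c,"lip",lip)
    w=np.degrees(np.arctan2(*(P[0]-P[1])[[1,0]])); print(" width dir",w-90)
    y=np.array([-a[1],a[0],0])
    for X in (lip+.045*y,lip-.045*y,lip-.012*a-.045*y,lip-.012*a+.045*y):
        u=pj(f,X); q=((u-[150,40])*2.8).astype(int); cv2.circle(big,tuple(int(v) for v in q),2,(0,0,255),-1)
run("rounds",(165,40),4,0,[(92,384),(190,387),(107,231),(205,233)])
run("bars",(330,70),3.5,330,[(428,436),(549,432),(418,268),(535,268)])
cv2.imwrite("pics/chk.png",big)
E
```

```text
rounds len 0.11540485912473782 w 0.06733350849949404 0.06873836810017606
 axis deg -0.31130009254754365 centre [0.77253807 0.24936463 0.046     ] lip [0.63454011 0.25011441 0.062     ]
 width dir 0.6230913528891335
bars len 0.13471972706534763 w 0.09251933118239412 0.09158192196838655
 axis deg 3.7491023679540456 centre [ 0.63823943 -0.22601811  0.046     ] lip [ 0.50053476 -0.23504159  0.062     ]
 width dir 4.415351274349362
```

View pics/chk.png

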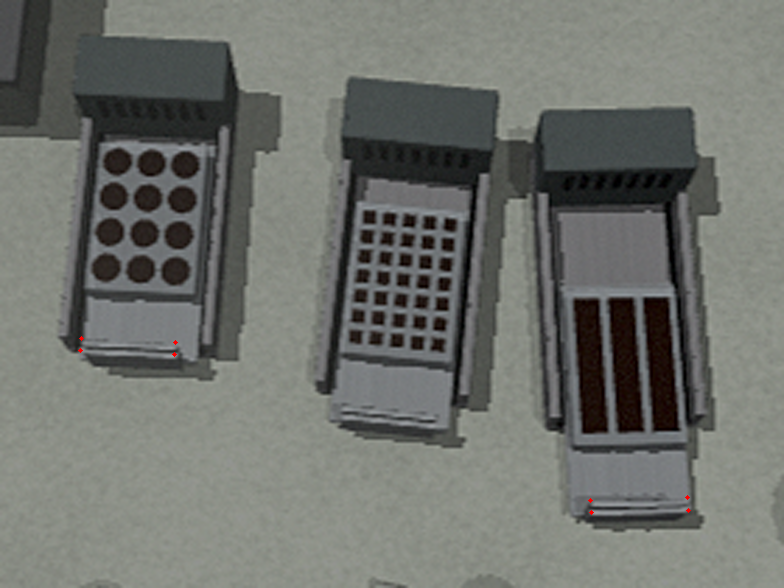

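```bash
cat >> h.py <<'E'
from scipy.spatial.transform import Rotation as Ro
def tool():
    s=readout.state(); q=s["tool_rot"]; return s,Ro.from_quat(np.r_[q[1:],q[0]]).as_matrix()
def go(target,yawdeg):
    s,R=tool(); x=R[:,0]; psi=np.degrees(np.arctan2(x[1],x[0]))
    d=R.T@(np.array(target)-s["tool_pos"])*100
    print("t",s["time"],"pos",s["tool_pos"].round(4),"x heading",round(psi,2),"w",s["gripper_width"],"F",s["contact_force"].round(2))
    print("shift(tool,cm)",d.round(2),"turn wanted CCW world",round(yawdeg-psi,2))
E
python3 - <<'E'
from h import *
from plant import manip
print(manip.finger_overhang); s,R=tool(); print(R.round(3))
go([.44,-.24,.24],3.75)
f=cams.grab_frame("top")
for n,uv,z in (("cup",(332,263),.03),("cutter",(187,262),.02),("timer",(289,260),.02),("nozzle",(236,269),.02),("jar",(470,180),.045),("bowl",(463,228),.03)): print(n,bp(f,np.array(uv),z).round(3))
E
```

```text
0.011
[[ 0.942 -0.001  0.335]
 [-0.335 -0.001  0.942]
 [-0.    -1.    -0.001]]
t 0.2 pos [0.2093 0.5885 0.2415] x heading -19.58 w 0.9976789093108152 F [-0.18  0.15 -0.42]
shift(tool,cm) [ 49.5    0.24 -70.32] turn wanted CCW world 23.33
cup [ 0.383 -0.121  0.03 ]
cutter [0.371 0.259 0.02 ]
timer [ 0.387 -0.009  0.02 ]
nozzle [0.358 0.129 0.02 ]
jar [ 0.62  -0.487  0.045]
bowl [ 0.491 -0.468  0.03 ]
```

Emit:
{"api": "play_rows", "payload": {"slide": [[3,0,-2],[3,0,-2],[3,0,-2],[3,0,-2],[3,0,-2],[3,0,-2],[3,0,-3],[2,0,-3],[2,0,-3],[2,0,-3],[2,0,-3],[2,0,-3]], "yaw": [0,0,0,0,0,0,0,0,0,0,0,0], "grip": [1,1,1,1,1,1,1,1,1,1,1,1]}}

```text
time: 1.45
tool_pos: [0.401, 0.2009, 0.2423]
tool_rot: [0.697, -0.697, 0.12, -0.12]
contact_force: [0.7, -0.7, -0.4]
gripper_width: 0.003
```

```bash
python3 -c "
from h import *
go([.44,-.24,.24],3.75)"
```

```text
t 1.45 pos [0.401  0.2009 0.2423] x heading -19.57 w 0.0025479074931194124 F [ 0.69 -0.68 -0.38]
shift(tool,cm) [ 18.44   0.23 -40.24] turn wanted CCW world 23.32
```

Emit:
{"api": "play_rows", "payload": {"slide": [[1.5,0,-3.4],[1.5,0,-3.4],[1.5,0,-3.4],[1.5,0,-3.4],[1.5,0,-3.4],[1.5,0,-3.4],[1.5,0,-3.4],[1.5,0,-3.4],[1.6,0,-3.4],[1.6,0,-3.3],[1.6,0,-3.2],[1.6,0,-3.1]], "yaw": [0,0,0,0,0,0,0,0,0,0,0,0], "grip": [1,1,1,1,1,1,1,1,1,1,1,1]}}

```text
time: 2.65
tool_pos: [0.4394, -0.2398, 0.2422]
tool_rot: [0.697, -0.697, 0.12, -0.121]
contact_force: [0.0, 0.7, -1.1]
gripper_width: -0.0
```

Emit:
{"api": "play_rows", "payload": {"slide": [[0,0,0],[0,0,0],[0,0,0],[0,0,0],[0,0,0]], "yaw": [-6,-6,-6,-5.4,0], "grip": [1,1,1,1,1]}}

```text
time: 3.15
tool_pos: [0.4395, -0.2381, 0.2422]
tool_rot: [0.707, -0.707, -0.023, 0.023]
contact_force: [-1.0, 0.6, -0.3]
gripper_width: 0.001
```

```bash
python3 -c "
from h import *
import cv2
go([.44,-.239,.05],3.75)
f=cams.grab_frame('wrist');cv2.imwrite('pics/w1.png',f['image'][:,:,::-1])"
```

```text
t 3.15 pos [ 0.4395 -0.2381  0.2422] x heading 3.8 w 0.0009148806931857695 F [-0.95  0.63 -0.26]
shift(tool,cm) [ 0.04 19.22 -0.09] turn wanted CCW world -0.05
```

View pics/w1.png

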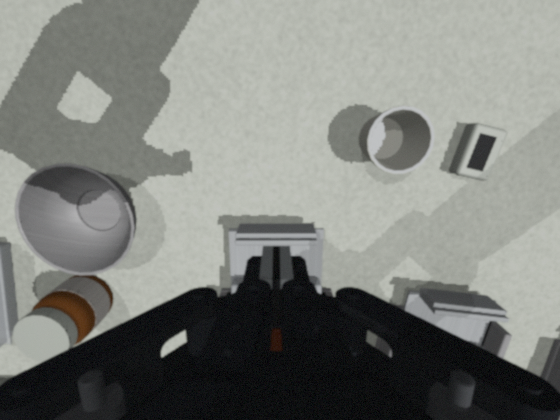

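The wrist view shows the bar lip centred at column 276, directly ahead of the fingers, and the cup and bowl are clear. Next I lower and push.

Emit:
{"api": "play_rows", "payload": {"slide": [[0,2.5,0],[0,2.5,0],[0,2.5,0],[0,2.5,0],[0,2.5,0],[0,2.5,0],[0,2,0],[0,1.5,0],[0,1.0,0],[0,0,0]], "yaw": [0,0,0,0,0,0,0,0,0,0], "grip": [1,1,1,1,1,1,1,1,1,1]}}

```text
time: 4.2
tool_pos: [0.4389, -0.2376, 0.046]
tool_rot: [0.707, -0.706, -0.023, 0.024]
contact_force: [-0.1, -0.4, 1.1]
gripper_width: -0.002
```

Emit:
{"api": "play_rows", "payload": {"slide": [[0.8,0,0],[0.8,0,0],[0.8,0,0],[0.8,0,0],[0.8,0,0],[0.8,0,0],[0.8,0,0],[0.8,0,0],[0,0,0]], "yaw": [0,0,0,0,0,0,0,0,0], "grip": [1,1,1,1,1,1,1,1,1]}}

```text
time: 5.1
tool_pos: [0.5049, -0.2339, 0.0475]
tool_rot: [-0.707, 0.707, 0.024, -0.023]
contact_force: [-0.1, 0.4, 0.4]
gripper_width: 0.002
```

```bash
python3 -c "
from h import *
import cv2
go([.44,-.239,.05],3.75)
f=cams.grab_frame('top');cv2.imwrite('pics/t2.png',cv2.resize(f['image'][60:250,260:500,::-1],None,fx=3,fy=3))"
```

```text
t 5.1 pos [ 0.5049 -0.2339  0.0475] x heading 3.84 w 0.0016738577182390353 F [-0.12  0.37  0.44]
shift(tool,cm) [-6.51 -0.26 -0.08] turn wanted CCW world -0.09
```

View pics/t2.png

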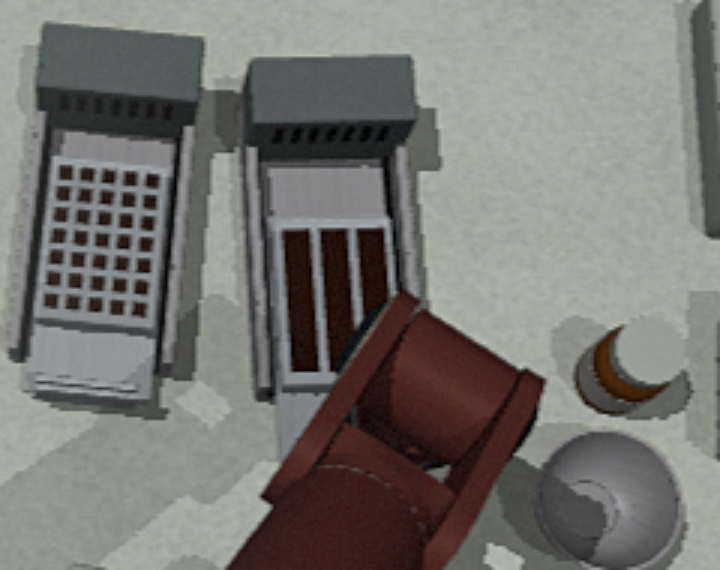

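Emit:
{"api": "play_rows", "payload": {"slide": [[0.6,0,0],[0.6,0,0],[0.6,0,0],[0.6,0,0],[0.6,0,0],[0.5,0,0],[0,0,0]], "yaw": [0,0,0,0,0,0,0], "grip": [1,1,1,1,1,1,1]}}

```text
time: 5.85
tool_pos: [0.5396, -0.2316, 0.0475]
tool_rot: [-0.707, 0.707, 0.024, -0.023]
contact_force: [-0.5, -0.0, -0.7]
gripper_width: -0.002
```

```bash
python3 -c "
from h import *
import cv2
go([.44,-.239,.05],3.75)
f=cams.grab_frame('top');cv2.imwrite('pics/t3.png',cv2.resize(f['image'][60:250,260:500,::-1],None,fx=3,fy=3))"
```

```text
t 5.85 pos [ 0.5396 -0.2316  0.0475] x heading 3.84 w -0.001685587117415868 F [-0.49 -0.03 -0.72]
shift(tool,cm) [-9.98 -0.27 -0.07] turn wanted CCW world -0.09
```

View pics/t3.png

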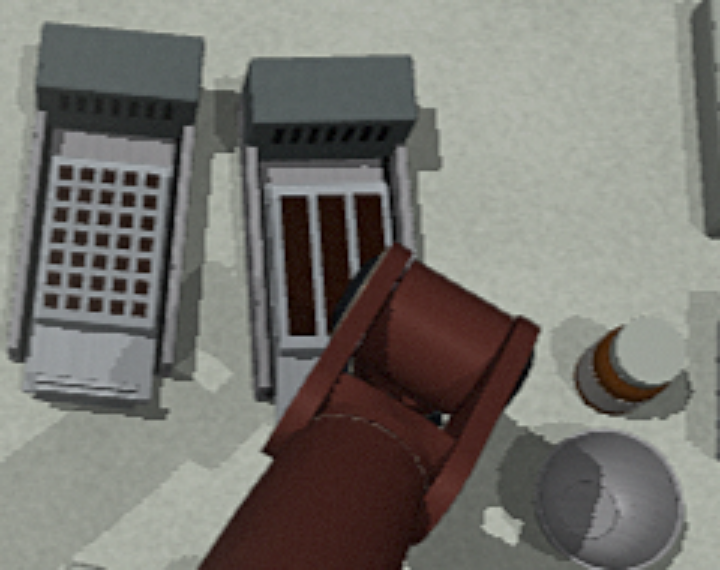

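Emit:
{"api": "play_rows", "payload": {"slide": [[0.5,0,0],[0.5,0,0],[0.5,0,0],[0.3,0,0],[0,0,0]], "yaw": [0,0,0,0,0], "grip": [1,1,1,1,1]}}

```text
time: 6.4
tool_pos: [0.5573, -0.2304, 0.0475]
tool_rot: [-0.707, 0.707, 0.024, -0.023]
contact_force: [-0.5, 0.6, 0.9]
gripper_width: -0.002
```

Emit:
{"api": "play_rows", "payload": {"slide": [[0.2,0,0],[0.2,0,0],[0,0,0]], "yaw": [0,0,0], "grip": [1,1,1]}}

```text
time: 6.7
tool_pos: [0.5606, -0.2301, 0.0473]
tool_rot: [-0.707, 0.707, 0.024, -0.023]
contact_force: [-1.4, 0.1, -0.7]
gripper_width: -0.003
```

```bash
python3 -c "
from h import *
import cv2
go([.44,-.239,.05],3.75)
f=cams.grab_frame('top');cv2.imwrite('pics/t4.png',cv2.resize(f['image'][60:250,260:500,::-1],None,fx=3,fy=3))"
```

```text
t 6.7 pos [ 0.5606 -0.2301  0.0473] x heading 3.82 w -0.003428423296077839 F [-1.37  0.1  -0.71]
shift(tool,cm) [-12.09  -0.27  -0.09] turn wanted CCW world -0.07
```

View pics/t4.png

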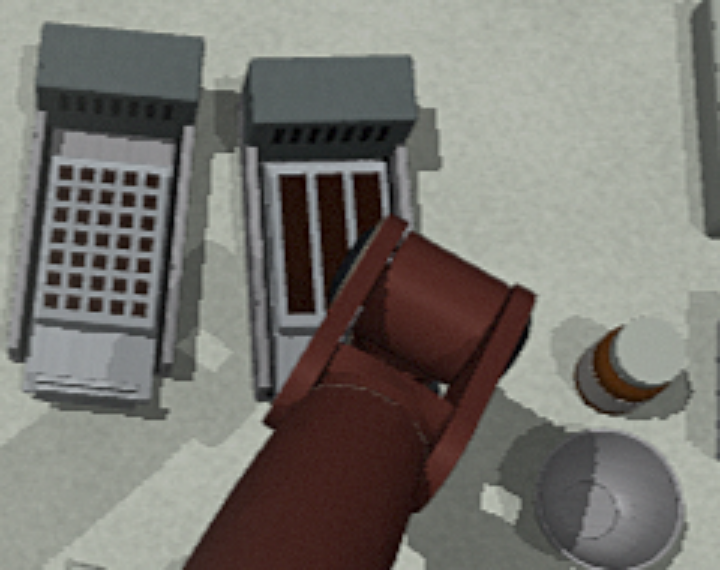

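Almost there; I'll continue in 2 mm steps until the force rises.

Emit:
{"api": "play_rows", "payload": {"slide": [[0.2,0,0],[0.2,0,0],[0,0,0]], "yaw": [0,0,0], "grip": [1,1,1]}}

```text
time: 7.05
tool_pos: [0.5626, -0.2299, 0.0472]
tool_rot: [0.707, -0.706, -0.022, 0.026]
contact_force: [-9.9, -0.4, 6.6]
gripper_width: 0.001
```

Emit:
{"api": "play_rows", "payload": {"slide": [[0.2,0,0],[0,0,0]], "yaw": [0,0], "grip": [1,1]}}

```text
time: 7.25
tool_pos: [0.5626, -0.2299, 0.0472]
tool_rot: [0.707, -0.706, -0.02, 0.028]
contact_force: [-16.4, -1.0, 11.1]
gripper_width: 0.001
```

Emit:
{"api": "play_rows", "payload": {"slide": [[0.2,0,0],[0,0,0]], "yaw": [0,0], "grip": [1,1]}}

```text
time: 7.45
tool_pos: [0.5627, -0.2299, 0.0473]
tool_rot: [0.707, -0.706, -0.018, 0.029]
contact_force: [-24.9, -0.2, 16.7]
gripper_width: 0.002
```

Emit:
{"api": "play_rows", "payload": {"slide": [[-0.6,0,0],[-1,0,0],[-1.5,0,0],[-2,0,0],[0,-1.5,0],[0,-3,0],[0,-3,0],[0,-3,0],[0,-3,0],[0,-2,0],[0,-1,0],[0,0,0]], "yaw": [0,0,0,0,0,0,0,0,0,0,0,0], "grip": [1,1,1,1,1,1,1,1,1,1,1,1]}}

```text
time: 8.65
tool_pos: [0.5189, -0.2334, 0.2151]
tool_rot: [-0.706, 0.708, 0.025, -0.022]
contact_force: [0.7, 1.2, 0.9]
gripper_width: -0.001
```

```bash
python3 -c "
from h import *
import cv2
go([.6635,.25,.2],0)
f=cams.grab_frame('scene');cv2.imwrite('pics/s5.png',cv2.resize(f['image'][100:400,100:340,::-1],None,fx=2,fy=2))"
```

```text
t 8.65 pos [ 0.5189 -0.2334  0.2151] x heading 3.83 w -0.0007778341082175753 F [0.7  1.23 0.86]
shift(tool,cm) [17.65  1.46 47.27] turn wanted CCW world -3.83
```

View pics/s5.png

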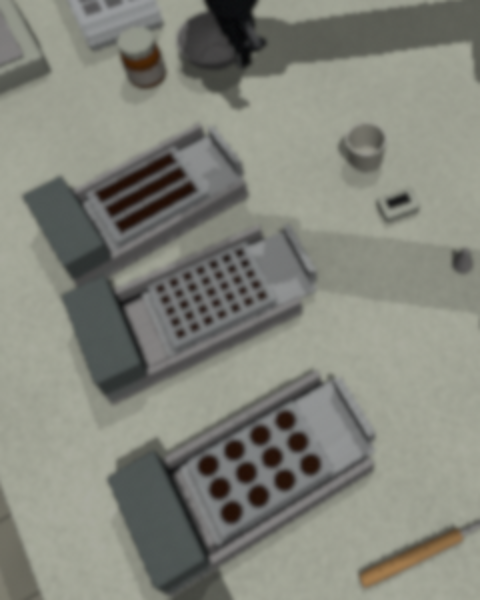

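The bars are home and everything else is undisturbed. Now I move over the gap behind the rounds lip.

Emit:
{"api": "play_rows", "payload": {"slide": [[1.6,0,4.2],[1.6,0,4.2],[1.6,0,4.2],[1.6,0,4.2],[1.6,0,4.2],[1.6,0,4.2],[1.6,0,4.2],[1.6,0,4.2],[1.6,0,4.2],[1.6,0,4.2],[1.6,0,4.2],[0,0,1.1]], "yaw": [0,0,0,0,0,0,0,0,0,0,0,3.8], "grip": [1,1,1,1,1,1,1,1,1,1,1,1]}}

```text
time: 9.9
tool_pos: [0.6611, 0.2548, 0.2091]
tool_rot: [0.707, -0.707, 0.0, 0.002]
contact_force: [0.2, -0.7, 0.5]
gripper_width: 0.003
```

Emit:
{"api": "play_rows", "payload": {"slide": [[0,0,0],[0,0,0]], "yaw": [0,0], "grip": [1,1]}}

```text
time: 10.1
tool_pos: [0.6608, 0.2503, 0.2103]
tool_rot: [-0.707, 0.708, -0.0, -0.002]
contact_force: [-0.5, 0.7, -0.4]
gripper_width: 0.004
```

```bash
python3 -c "
from h import *
import cv2
go([.6635,.25,.2],0)
s,R=tool()
f=cams.grab_frame('wrist');im=f['image'][:,:,::-1].copy()
M=f['mount']
def pw(X):
    p=R.T@(np.array(X)-s['tool_pos']); c=M[:3,:3].T@(p-M[:3,3]); u=f['mtx']@c; return u[:2]/u[2]
for X in ([.6345,.205,.062],[.6345,.295,.062],[.6925,.195,.046],[.6925,.305,.046]):
    u=pw(X);print(u.round(1));cv2.circle(im,tuple(int(round(v)) for v in u),2,(0,0,255),-1)
cv2.imwrite('pics/w6.png',cv2.resize(im[120:370,120:440],None,fx=2.4,fy=2.4))"
```

```text
t 10.1 pos [0.6608 0.2503 0.2103] x heading 0.1 w 0.0035179172964790524 F [-0.46  0.7  -0.44]
shift(tool,cm) [ 0.27  1.03 -0.03] turn wanted CCW world -0.1
[226.4 171.1]
[324.  171.2]
[221.4 225.3]
[328.9 225.4]
```

View pics/w6.png

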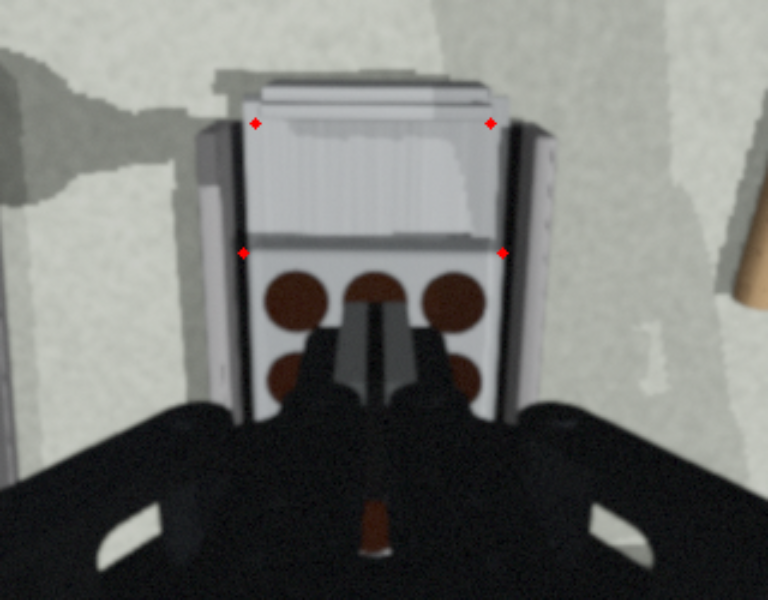

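Overlay against picture: the lip rear edge (row ~119) and the mould front edge (~248) each sit about 2 mm nearer the robot than I predicted. The TCP at x = 0.661 is therefore mid-gap, so I descend.

Emit:
{"api": "play_rows", "payload": {"slide": [[0,2,0],[0,2,0],[0,2,0],[0,2,0],[0,2,0],[0,1.5,0],[0,0.5,0],[0,0,0]], "yaw": [0,0,0,0,0,0,0,0], "grip": [1,1,1,1,1,1,1,1]}}

```text
time: 10.95
tool_pos: [0.6611, 0.2499, 0.0914]
tool_rot: [-0.707, 0.707, -0.001, -0.0]
contact_force: [0.4, -0.3, 0.4]
gripper_width: 0.002
```

```bash
python3 -c "
from h import *
import cv2
go([.661,.25,.047],0)
f=cams.grab_frame('wrist');im=f['image'][:,:,::-1].copy()
cv2.imwrite('pics/w7.png',im)"
```

```text
t 10.95 pos [0.6611 0.2499 0.0914] x heading -0.02 w 0.00221882839775894 F [ 0.44 -0.32  0.36]
shift(tool,cm) [-0.01  4.44  0.01] turn wanted CCW world 0.02
```

View pics/w7.png

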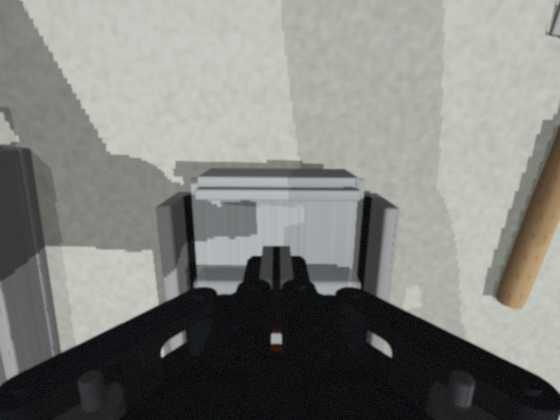

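The fingers sit between the lip (row ~200) and the mould front (~270). I lower the rest of the way and draw.

Emit:
{"api": "play_rows", "payload": {"slide": [[0,1.5,0],[0,1.5,0],[0,1.0,0],[0,0.4,0],[0,0,0]], "yaw": [0,0,0,0,0], "grip": [1,1,1,1,1]}}

```text
time: 11.5
tool_pos: [0.6607, 0.2506, 0.0467]
tool_rot: [-0.707, 0.707, -0.001, -0.001]
contact_force: [-0.0, 0.1, -0.1]
gripper_width: 0.003
```

Emit:
{"api": "play_rows", "payload": {"slide": [[-0.4,0,0],[-0.4,0,0],[-0.4,0,0],[-0.4,0,0],[-0.4,0,0],[-0.4,0,0],[-0.4,0,0],[-0.4,0,0]], "yaw": [0,0,0,0,0,0,0,0], "grip": [1,1,1,1,1,1,1,1]}}

```text
time: 12.3
tool_pos: [0.6297, 0.2509, 0.0488]
tool_rot: [0.707, -0.707, -0.0, -0.0]
contact_force: [2.7, 0.1, 1.2]
gripper_width: 0.001
```

```bash
python3 -c "
from h import *
import cv2
go([.53,.25,.047],0)
f=cams.grab_frame('scene');cv2.imwrite('pics/s8.png',cv2.resize(f['image'][200:420,100:380,::-1],None,fx=2.5,fy=2.5))"
```

```text
t 12.3 pos [0.6297 0.2509 0.0488] x heading 0.01 w 0.001297610747198423 F [2.69 0.08 1.19]
shift(tool,cm) [-9.97  0.16 -0.08] turn wanted CCW world -0.01
```

View pics/s8.png

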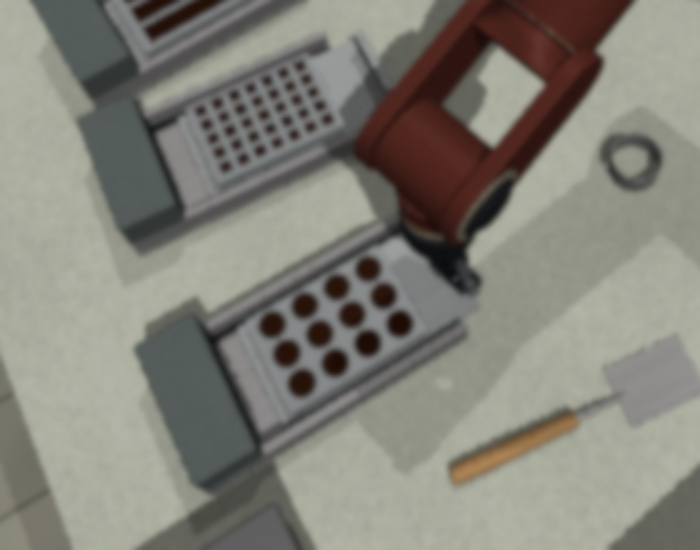

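The carrier is following, with 2.7 N on the lip. I continue.

Emit:
{"api": "play_rows", "payload": {"slide": [[-0.6,0,0],[-0.7,0,0],[-0.7,0,0],[-0.7,0,0],[-0.7,0,0],[-0.7,0,0],[-0.7,0,0],[-0.7,0,0],[-0.7,0,0],[-0.7,0,0],[-0.6,0,0],[-0.5,0,0]], "yaw": [0,0,0,0,0,0,0,0,0,0,0,0], "grip": [1,1,1,1,1,1,1,1,1,1,1,1]}}

```text
time: 13.55
tool_pos: [0.5489, 0.2506, 0.0482]
tool_rot: [-0.707, 0.707, 0.0, -0.0]
contact_force: [2.7, 0.2, 2.1]
gripper_width: -0.002
```

Emit:
{"api": "play_rows", "payload": {"slide": [[-0.4,0,0],[-0.3,0,0],[-0.3,0,0],[-0.3,0,0],[0,0,0]], "yaw": [0,0,0,0,0], "grip": [1,1,1,1,1]}}

```text
time: 14.05
tool_pos: [0.5357, 0.2505, 0.0479]
tool_rot: [-0.707, 0.707, -0.0, -0.001]
contact_force: [0.2, 0.2, 0.2]
gripper_width: -0.001
```

Emit:
{"api": "play_rows", "payload": {"slide": [[-0.2,0,0],[-0.2,0,0],[0,0,0]], "yaw": [0,0,0], "grip": [1,1,1]}}

```text
time: 14.35
tool_pos: [0.5323, 0.2505, 0.048]
tool_rot: [-0.707, 0.707, -0.0, -0.0]
contact_force: [2.8, -1.0, -2.2]
gripper_width: -0.001
```

Emit:
{"api": "play_rows", "payload": {"slide": [[-0.2,0,0],[-0.2,0,0],[0,0,0]], "yaw": [0,0,0], "grip": [1,1,1]}}

```text
time: 14.65
tool_pos: [0.5322, 0.2504, 0.0487]
tool_rot: [0.707, -0.707, -0.004, -0.003]
contact_force: [15.8, 0.2, -10.0]
gripper_width: -0.004
```

Emit:
{"api": "play_rows", "payload": {"slide": [[-0.2,0,0],[-0.2,0,0],[0,0,0]], "yaw": [0,0,0], "grip": [1,1,1]}}

```text
time: 14.95
tool_pos: [0.5322, 0.2503, 0.0498]
tool_rot: [0.708, -0.707, -0.007, -0.007]
contact_force: [26.3, -0.2, -16.0]
gripper_width: -0.003
```

Emit:
{"api": "play_rows", "payload": {"slide": [[-0.2,0,0],[-0.1,0,0],[0,0,0]], "yaw": [0,0,0], "grip": [1,1,1]}}

```text
time: 15.25
tool_pos: [0.5321, 0.2503, 0.05]
tool_rot: [0.708, -0.706, -0.01, -0.01]
contact_force: [38.1, 1.2, -25.6]
gripper_width: 0.002
```

The stop is reached (x is fixed at 0.532 and the force is rising). I release toward mid-gap, lift out and check.

Emit:
{"api": "play_rows", "payload": {"slide": [[0.5,0,0],[0.6,0,0],[0.8,0,0],[0.7,0,0],[0,0,0],[0,-1.5,0],[0,-2,0],[0,-3,0],[0,-3,0],[0,-3,0],[0,-3,0],[0,0,0]], "yaw": [0,0,0,0,0,0,0,0,0,0,0,0], "grip": [1,1,1,1,1,1,1,1,1,1,1,1]}}

```text
time: 16.45
tool_pos: [0.55, 0.2518, 0.2106]
tool_rot: [0.708, -0.706, -0.004, -0.003]
contact_force: [0.9, 0.6, -0.0]
gripper_width: 0.002
```

```bash
python3 -c "
from h import *
import cv2
go([.53,.25,.047],0)
f=cams.grab_frame('top');cv2.imwrite('pics/t9.png',cv2.resize(f['image'][40:290,90:500,::-1],None,fx=1.9,fy=1.9))
f=cams.grab_frame('scene');cv2.imwrite('pics/s9.png',f['image'][:,:,::-1])"
```

```text
t 16.45 pos [0.55   0.2518 0.2106] x heading 0.04 w 0.0016139527627978788 F [ 0.87  0.55 -0.05]
shift(tool,cm) [-2.16 16.34 -0.23] turn wanted CCW world -0.04
```

View pics/t9.png

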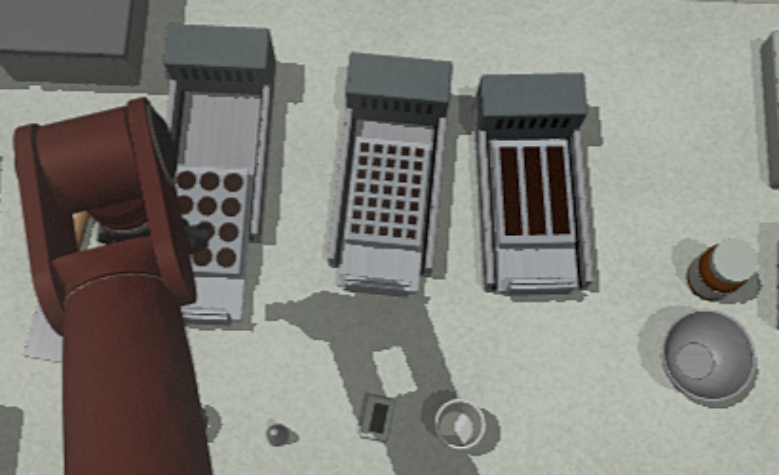

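View pics/s9.png

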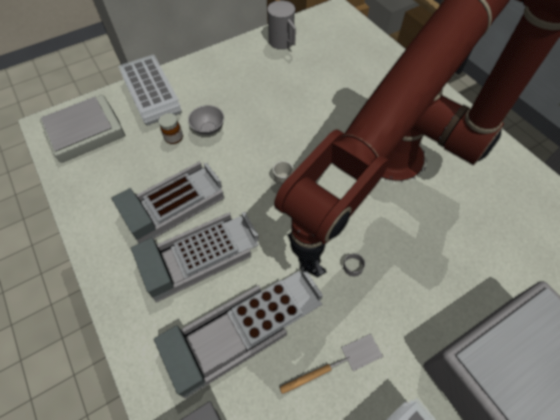

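```bash
python3 -c "
from h import *
import cv2
s,R=tool()
f=cams.grab_frame('wrist');im=f['image'][:,:,::-1].copy()
M=f['mount']
def pw(X):
    p=R.T@(np.array(X)-s['tool_pos']); c=M[:3,:3].T@(p-M[:3,3]); u=f['mtx']@c; return u[:2]/u[2]
for X in ([.521,.205,.062],[.521,.295,.062],[.579,.195,.046],[.579,.305,.046]):
    u=pw(X);cv2.circle(im,tuple(int(round(v)) for v in u),2,(0,0,255),-1)
cv2.imwrite('pics/w10.png',cv2.resize(im[120:370,120:440],None,fx=2.4,fy=2.4))"
```

```text
(no output)
```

View pics/w10.png

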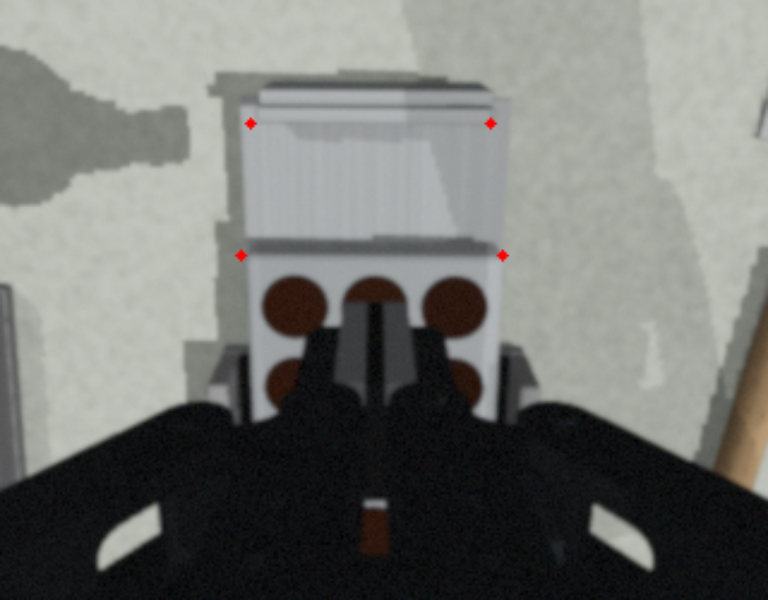

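```bash
python3 -c "
from plant import workorder
print(workorder.job_done())"
```

```text
the job is handed in; nothing more can be done
None
```

I pushed the bar carrier home, drew the round-chocolate carrier out to its stop, and handed the job in at about 16.5 s of the 48 s allowed. The hand-in reports no verdict.

- **Bars:** I pushed the front of the lip with shut fingers until the carrier stopped dead at TCP x = 0.5626 m, where the push force rose to 25 N. The scene and top views afterwards show it home.
- **Rounds:** I lowered the shut fingers into the gap and drew the lip with about 2.7 N. It met a hard stop at TCP x = 0.532 m, where the force rose to 38 N. After I released and lifted out, the wrist picture put the rear of the lip at x of about 0.521 m, so it had not moved back.
- **Everything else:** In the last pictures the small-square carrier looks unmoved, as do the bystanders that were in view. The last top view hid most of the cutter and spatula behind the arm, but the scene view showed both in place. The gripper was raised clear, with the TCP at 0.21 m and only sensor noise on the force reading.

**Disagreement:** by the pictures the rounds carrier travelled about 111 mm, less than the full 120 mm. I took it to have started slightly drawn out, since it stopped hard. I did not measure its starting position separately, and the calibration is good to about 2 mm.

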